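# Close a detector box: line up the quarter-turn stud and hold the cover shut

### The arm

A 6-joint arm with a two-finger parallel gripper is mounted at the origin on a cart in front of the work surface, level with it; the furniture and walls round the work are solid. World frame = base frame: x ahead of the robot, y to its left, z up, the work surface at z = 0. Lengths are in m, angles in rad, forces in N, time in s.
With the tool pointing down it reaches from about 0.35 to 1 m from the base axis. Payload 7.1 kg.
Tool frame: the origin (TCP) lies at the very end of the fingers, on their centre line; the grasp point (between the pads) lies env.grip_depth behind it (env.grip_depth is the distance from the TCP to the grasp point, in m); z points along the fingers, y is the line along which they close (so a half turn about z gives the same grasp; the last joint's range is limited). The gripper opens to 85 mm and grips with 20 to 120 N. Pads are 22 mm wide; open, the fingers measure 114 mm over their backs; the gripper's body (76 mm by 85 mm) begins 54 mm behind the grasp point. The pads swing forward as they close: fully open they stand 13 mm farther back than shut.
Start: joints at [-1.211, 0.423, 1.63, -0, 1.089, -0.019], TCP at [0.231, -0.581, 0.231] pointing down, gripper open.
Joint ranges: [-3, 3], [-0.9, 2.11], [0.09, 2.58], [-1.31, 4.45], [0.11, 2.69], [-2.54, 2.54]. Speed limits (rad/s): [2.39, 2.39, 3.01, 3.14, 3.14, 3.14].

### API

Orientations are given as a unit quaternion [x, y, z, w].
In Python, from rig import env gives the robot as it stands.
- The arm moves only by the tool carry_out, never from a script. Its argument "targets" is a list of rows, each an object of numbers: "x", "y", "z": the shift along the world's x, y, z in m; "rx", "ry", "rz": the turn, a rotation vector about the world's x, y, z in degrees. In form: [{"x": .., "y": .., "z": .., "rx": .., "ry": .., "rz": ..}, ...]. A call has 1 to 5 rows; each row shifts and turns the commanded pose from where the row before left it; what a row does not reach is not made up. A row lasts 1/12 s, in which the tool goes at most 41.7 mm and 7.16 degrees, less where a joint would pass 70% of its speed; a pose out of reach is approached as far as the arm can. A call is refused whole if a number of a shift passes 0.0417 or a number of a turn 7.16, either way. A call with a gripper value outside its range is refused whole. "fingers" is the opening, from -1 (shut) to 1 (fully open), set as the call begins (left out, the last holds). The fingers move at their own pace and stop on an object; "newtons" is the grip in N (left out, the last holds). Time passes only in rows, so rows that do not move let the fingers close. It gives the time, the measured TCP pose, the force, the opening and the grip force at its end, in the units of the state.
- env.observe(): the state, without advancing time (a new reading comes with each control period).
- env.read_camera(name): name is "scene" or "top" or "wrist"; returns (picture, depth): 384x512x3 uint8, red, green, blue; 384x512 float32, m along the optical axis (not along the pixel's ray), 0 where there is no reading.
- env.camera_model(name): a dict with "fx", "fy", "cx", "cy" (pixels), "eye" and "rotation" of the camera in the world. Camera axes: x right, y down, z forward; pixel columns grow to the right and rows downward; lengths in m; the calibration is good to about 2 mm. A picture is of the moment at which its call begins: read the wrist's pose just before it. camera_model takes no time and is no camera call; for the wrist camera it gives the pose at the moment of the call.
- env.sign_off(): hands the job in; it is judged then, once.
Trained networks look in the newest picture that a camera, given by its name, has taken for a name from the list of things; names that differ only in an ending like _2 or _b are one class to them, and where a whole thing is asked for, a point or a joint stands for the part that bears it (a point fixed in the world has none). Each returns a list of dicts, best first, with "conf" (0 to 1); they miss things now and then, are a little off and sometimes report something else, mostly with a low value. They report only what shows in the picture. A call takes as long as a camera call.
- env.trace(camera, query): "region" (384x512 bool, what is visible of it) and "at" ([column, row] in pixels, amid what is visible of it).
- env.tip_of(camera, query): "at" ([column, row] in pixels: a listed point, or the origin of a listed thing).
The state is a dict: "time_s": time; "joint_pos": joint angles; "joint_vel": joint speeds; "tau": joint torques, N m; "ee_pos": TCP position; "orientation": TCP orientation; "wrist_force": force on the tool from outside, world axes, zero at the start; "torque": the same for the moment, N m; "width": finger opening in m; "grip_force": force on a finger pad.
Only numpy, scipy, OpenCV 4.12 (cv2) and the standard library are available. Lean on these libraries where they do the work, as an engineer would, in place of code of your own. Each camera call takes 0.05 s, during which the arm holds its last target. There are 200 camera calls.

### The job

Close the half-open hinged cover of the light-tight detector box gently, without slamming or forcing it: swing it down and turn its black quarter-turn fastener until the wing lines up with the two red index marks on the cover, so that the stud's cross-pin can drop through the slot in the box. Then press the cover right down onto the rim, flush, against the springy foam seal, and finish while still pressing it shut, because a short dark reading is taken now. Leave the fastener lined up, not locked (the box is opened again right after), and do not disturb the four loose things standing and lying round the box.

Things in the scene. Friction and masses are not known exactly. Their poses are not given: they have to be found in the camera images.
- housing: dark grey metal detector box, fixed, 150 mm deep (x) by 180 mm wide (y), rim 80 mm above the desk. Origin: centre of its underside; x points from front to back, y to its left, z up. The cover's hinge axis runs along y at x = +79 mm, z = 82 mm. A beam port sticks out 24 mm on the left side, ribs 10 mm on the right, sockets 11 mm at the front.
- slot (a point): centre of the receptacle slot, 30 mm long (along y) by 10 mm wide, in the top face of a 4 mm steel plate fixed inside the box's front wall, 70 mm above the desk; axes as the housing's. The fastener's cross-pin drops through it only when parallel to it (within about 0.13 rad).
- cover: light grey flat cover plate, 4 mm thick, 182 mm wide (y). Origin on the hinge axis, mid-thickness; axes as the housing's when shut. It reaches from x = -4 to -162 mm (front edge); top face z = +2 mm, free to be pushed anywhere (only 1 mm ribs and screws stand up). Fastener axis: x = -124 mm, y = 0; two red index marks lie along y, 31 mm to either side of it.
- cover_hinge (a joint): cover angle, rad: 0 shut on the rigid rim, grows as the front edge swings up and back; starts 0.3 to 0.6. Balanced by a spring, it stays where left and takes about 1 N to push. With the cross-pin across the slot it stops at 0.10. Lined up, it goes on; foam pushes back from 0.04, with about 5 N at the fastener's distance when shut (below 0.008). Let go, it springs up to about 0.04.
- fastener (a joint): angle of the quarter-turn fastener, rad: 0 lined up (wing and cross-pin parallel to cover y and to the slot, wing pointing at the red marks), positive anticlockwise seen from above; starts 0.75 to 1.45. Stays where left (friction 0.05 N m). Beyond the slot the pin could be turned on to lock; not wanted here: it must end within 0.35 of 0.
- wing (a point): grip point on the fastener's axis, 18 mm above the cover's top face; z away from the cover, wing along y. Black wing head: 9 mm thick, 34 mm long, 2 to 27 mm above the cover, red line along its top; round its foot a disc of 17 mm radius, 2 mm high, and a hub of 9.5 mm radius, 10 mm high. The cross-pin below the cover is 26 mm long, 4 mm thick, parallel to the wing.
- cover_edge (a point): middle of the cover's front edge, on its top face, 162 mm from the hinge axis; moves with the cover
- spare_objective: white microscope objective with a green ring, 27 mm wide, 50 mm high, standing to the left of the box; origin at the centre of its underside; to be left alone
- optical_post: plain steel post, 13 mm thick, 61 mm high, standing to the left of the box; origin at the centre of its underside; to be left alone
- dropper_bottle: brown dropper bottle with black top, 33 mm wide, 94 mm high, standing to the right of the box; origin at the centre of its underside; to be left alone
- tweezers: steel tweezers, 120 mm long (y), 12 mm wide, 8 mm high, lying in front of the box; origin at the centre of the underside; to be left alone

How it is judged:
By the outcome, as a careful person would: the job done as asked, in the order asked, and still so for the second after the job is handed in, while the arm keeps its last pose, push and grip.
It also fails if it takes over 45 s, if anything falls off the work surface, if the arm or the gripper's body presses on something with over 40 N, if the wrist force passes 120 N, or if a joint passes its speed limit or range.

## Working session

There is one attempt and no reset: what is moved stays moved. The work goes in short steps, Python scripts to look and compute and a tool call to move; the robot and the scene stay as the last step left them, time stands still between calls to the robot, and variables do not carry over. Pictures are saved under pics/ and viewed, at most 10 in all, crops included, and the job is handed in when it is done.

Besides the shell and the picture viewer there is one more tool, called after ">>>" as name([rows], argument=value, ...), one row to a line, values as JSON. carry_out: Moves the arm, as the interface text tells. Its arguments: {"type":"object","properties":{"targets":{"type":"array","items":{"type":"object","properties":{"x":{"type":"number"},"y":{"type":"number"},"z":{"type":"number"},"rx":{"type":"number"},"ry":{"type":"number"},"rz":{"type":"number"}}}},"fingers":{"type":"number"},"newtons":{"type":"number"}},"required":["targets"]}

```bash
mkdir -p pics; cat > h.py <<'E'
import numpy as np, cv2
from rig import env
def world(cam,px,depth=None,z=None,m=None):
    m=m or env.camera_model(cam)
    r=np.array([(px[0]-m["cx"])/m["fx"],(px[1]-m["cy"])/m["fy"],1.])
    R=np.array(m["rotation"]); e=np.array(m["eye"]); d=R@r
    s=depth if depth is not None else (z-e[2])/d[2]
    return e+s*d
def dep(D,px,k=2):
    c,r=int(round(px[0])),int(round(px[1])); p=D[max(r-k,0):r+k+1,max(c-k,0):c+k+1]; p=p[p>0]
    return float(np.median(p)) if p.size else None
E
python3 - <<'E'
from h import *
print(env.grip_depth, env.observe())
ims=[]
for c in ("scene","top"):
    P,D=env.read_camera(c); ims.append(P[:,:,::-1])
    m=env.camera_model(c); print(c,m["eye"],np.round(m["rotation"],3).tolist(),m["fx"])
    cv2.imwrite(f"pics/{c}0.png",cv2.resize(P[:,:,::-1],(800,600)))
    for q in ("housing","slot","wing","cover_edge","cover","spare_objective","optical_post","dropper_bottle","tweezers"):
        for o in env.tip_of(c,q)[:1]:
            d=dep(D,o["at"]); print(q,round(o["conf"],2),np.round(o["at"]),None if d is None else np.round(world(c,o["at"],d),3))
E
```

```text
0.0187 {'time_s': 0.0, 'joint_pos': array([-1.21100685e+00,  4.23849646e-01,  1.63069573e+00,  2.61062413e-05,
        1.08861167e+00, -1.90210407e-02]), 'joint_vel': array([-0.0008289 , -0.00179278,  0.00012838, -0.00038434, -0.00102382,
       -0.00156356]), 'tau': array([ 9.69641478e-04, -5.57386994e+01, -2.81744099e+01, -5.52434199e-05,
        7.40213814e-03, -1.62749575e-05]), 'ee_pos': array([ 0.23095786, -0.58016506,  0.23053795]), 'orientation': array([ 9.82117225e-01,  1.88268811e-01, -1.21237438e-04, -7.72830950e-04]), 'wrist_force': array([ 0.27086178,  0.09778665, -0.4493927 ]), 'torque': array([-0.03215031,  0.01959191, -0.01375746]), 'grip_force': 0.0, 'width': 0.08539787435522478}
scene [0.12311192 0.45755429 0.76290911] [-0.378, 0.861, -0.311, 0.14] 397.93495387316824Traceback (most recent call last):
  File "<stdin>", line 10, in <module>
  File "h.py", line 6, in world
    R=np.array(m["rotation"]); e=np.array(m["eye"]); d=R@r
                                                       ~^~
ValueError: matmul: Input operand 1 has a mismatch in its core dimension 0, with gufunc signature (n?,k),(k,m?)->(n?,m?) (size 3 is different from 4)
```

Rotation is a quaternion.

```bash
sed -i 's/^from rig/from scipy.spatial.transform import Rotation as Ro\nfrom rig/; s/R=np.array(m\["rotation"\])/R=Ro.from_quat(m["rotation"]).as_matrix()/' h.py
python3 - <<'E'
from h import *
for c in ("scene","top"):
    P,D=env.read_camera(c)
    m=env.camera_model(c); print(c,m["eye"],m["fx"])
    cv2.imwrite(f"pics/{c}0.png",cv2.resize(P[:,:,::-1],(800,600)))
    for q in ("housing","slot","wing","cover_edge","cover","spare_objective","optical_post","dropper_bottle","tweezers"):
        for o in env.tip_of(c,q)[:1]:
            d=dep(D,o["at"]); print(q,round(o["conf"],2),np.round(o["at"]),None if d is None else np.round(world(c,o["at"],d),3))
E
```

```text
scene [0.12311192 0.45755429 0.76290911] 397.93495387316824
housing 0.55 [273. 209.] [0.531 0.055 0.012]
slot 0.74 [290. 199.] [0.525 0.003 0.014]
wing 0.73 [284. 168.] [0.511 0.045 0.163]
cover_edge 0.76 [307. 181.] [ 0.52  -0.047  0.047]
cover 0.84 [248. 176.] [0.593 0.076 0.094]
spare_objective 0.64 [250. 263.] [0.459 0.192 0.014]
optical_post 0.47 [210. 244.] [0.555 0.225 0.014]
dropper_bottle 0.5 [293. 161.] [ 0.534 -0.007  0.132]
tweezers 0.5 [322. 235.] [0.407 0.018 0.002]
top [0.46434117 0.09220673 1.16100225] 472.88813412034915
housing 0.86 [268. 196.] [0.534 0.055 0.121]
slot 0.91 [275. 220.] [0.482 0.042 0.147]
wing 0.67 [274. 201.] [0.524 0.043 0.131]
cover_edge 0.62 [280. 226.] [0.47  0.027 0.08 ]
cover 0.73 [259. 165.] [0.609 0.076 0.086]
spare_objective 0.66 [213. 224.] [0.473 0.183 0.047]
optical_post 0.62 [200. 188.] [0.563 0.218 0.002]
dropper_bottle 0.63 [332. 162.] [ 0.617 -0.093  0.073]
tweezers 0.55 [277. 253.] [0.403 0.03  0.002]
```

View pics/scene0.png

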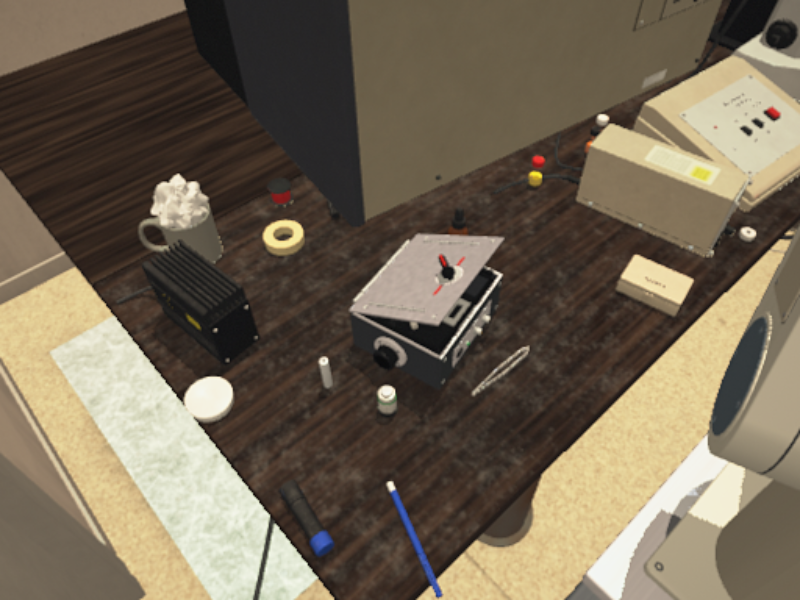

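View pics/top0.png

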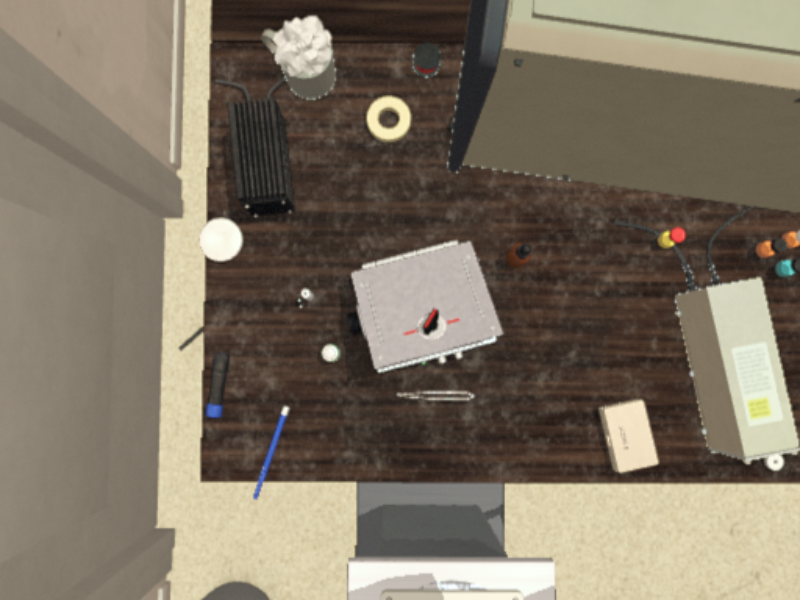

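The scene and top pictures agree. The box is yawed about 0.23 rad, and the fastener is at about (430,322) in the top view, turned roughly 0.85 rad from the red marks. Next I'll fit the cover plane and hinge.

```bash
cat >> h.py <<'E'
def cloud(cam,D,mask):
    m=env.camera_model(cam); r,c=np.nonzero(mask&(D>0)); d=D[r,c]
    ray=np.c_[(c-m["cx"])/m["fx"],(r-m["cy"])/m["fy"],np.ones(len(r))]*d[:,None]
    return np.array(m["eye"])+ray@Ro.from_quat(m["rotation"]).as_matrix().T,np.c_[c,r]
def cover(cam):
    P,D=env.read_camera(cam); t=env.trace(cam,"cover")[0]
    k=cv2.erode(t["region"].astype(np.uint8),np.ones((5,5)))>0
    p,_=cloud(cam,D,k); s=np.ones(len(p),bool)
    for _ in range(6):
        o=p[s].mean(0); n=np.linalg.svd(p[s]-o,full_matrices=False)[2][2]; n*=np.sign(n[2]); s=abs((p-o)@n)<.003
    f,_=cloud(cam,D,t["region"]); f=f[abs((f-o)@n)<.006]
    yh=np.cross(n,[0,0,1]); yh/=np.linalg.norm(yh); 
    if yh[1]<0: yh=-yh
    xh=np.cross(yh,[0,0,1]); th=np.arcsin(np.linalg.norm(n[:2]))*np.sign(n@xh)
    u=np.cross(yh,n)  # in-plane toward the hinge... x of the cover
    return dict(P=P,D=D,conf=t["conf"],n=n,o=o,yh=yh,xh=xh,th=th,u=u,f=f,inl=s.mean())
E
python3 - <<'E'
from h import *
for cam in("top","scene"):
    c=cover(cam); yh,u,o,n=c["yh"],c["u"],c["o"],c["n"]
    # hinge: top-plane minus 2mm reaches z=.082
    q=o-.002*n; h=q+u*(.082-q[2])/u[2]
    fy=(c["f"]-h)@yh; fu=(c["f"]-h)@u
    ly=np.percentile(fy,[1,99]); H=h+yh*ly.mean()
    print(cam,c["conf"],c["inl"],"n",n.round(3),"th",c["th"].round(3),"yaw",np.arctan2(-yh[0],yh[1]).round(3),"u",u.round(3),"ext u",np.percentile(fu,[1,99]).round(3),"ext y",np.ptp(ly).round(3),"hinge",H.round(3),"edgemid",(H-.162*u+.002*n).round(3),"fast",(H-.124*u+.002*n).round(3))
    for o_ in env.tip_of(cam,"wing")[:2]: print("wing",o_["at"],o_["conf"],world(cam,o_["at"],dep(c["D"],o_["at"])).round(3))
E
```

```text
top 0.75 0.8944913371834741 n [0.411 0.109 0.905] th 0.439 yaw 0.26 u [ 0.875  0.233 -0.425] ext u [-0.162 -0.003] ext y 0.177 hinge [0.614 0.069 0.082] edgemid [0.473 0.031 0.153] fast [0.506 0.04  0.137]
wing [274.7, 206.7] 0.57 [0.509 0.043 0.162]
scene 0.58 0.9627081824764663 n [0.409 0.111 0.906] th 0.438 yaw 0.265 u [ 0.874  0.237 -0.424] ext u [-0.167 -0.007] ext y 0.178 hinge [0.618 0.07  0.082] edgemid [0.478 0.032 0.153] fast [0.511 0.041 0.136]
wing [283.3, 167.9] 0.57 [0.513 0.046 0.164]
```

```bash
python3 - <<'E'
from h import *
for c in("top","scene"):
    P,D=env.read_camera(c); p,_=cloud(c,D,np.ones(D.shape,bool))
    a=np.array([.231,-.581]);d=np.array([.276,.571])/.634
    t=(p[:,:2]-a)@d; w=(p[:,:2]-a)@[-d[1],d[0]]
    for i in range(7):
        s=(t>i*.1)&(t<i*.1+.1)&(abs(w)<.09)
        print(c,i,s.sum(),np.percentile(p[s,2],[50,99.5]).round(3) if s.sum() else "")
E
```

```text
top 0 318 [-0.     0.011]
top 1 1409 [0.004 0.13 ]
top 2 3993 [0.004 0.131]
top 3 3148 [0.002 0.035]
top 4 3016 [-0.     0.006]
top 5 2864 [0.    0.151]
top 6 3217 [0.123 0.164]
scene 0 1657 [-0.743  0.04 ]
scene 1 2192 [-0.    0.13]
scene 2 4388 [0.005 0.131]
scene 3 2936 [0.003 0.035]
scene 4 2321 [0.002 0.005]
scene 5 2055 [0.002 0.152]
scene 6 3229 [0.083 0.164]
```

Everything in the corridor stays under 0.17 m, so a transit at z = 0.23 clears it.

>>> carry_out([
  {"x": 0.0153,"y": 0.0317,"rz": 7},
  {"x": 0.0153,"y": 0.0317,"rz": 7},
  {"x": 0.0153,"y": 0.0317,"rz": 7},
  {"x": 0.0153,"y": 0.0317,"rz": 7},
  {"x": 0.0153,"y": 0.0317,"rz": 7},
], fingers=-1, newtons=30)

```text
invalid input at $.targets[0]: expected keys x, y, z, rx, ry, rz
```

>>> carry_out([
  {"x": 0.0153,"y": 0.0317,"rz": 7},
  {"x": 0.0153,"y": 0.0317,"rz": 7},
  {"x": 0.0153,"y": 0.0317,"rz": 7},
  {"x": 0.0153,"y": 0.0317,"rz": 7},
  {"x": 0.0153,"y": 0.0317,"rz": 7},
])

```text
invalid input at $.targets[0]: expected keys x, y, z, rx, ry, rz
```

>>> carry_out([
  {"x": 0.0153,"y": 0.0317,"rz": 7},
  {"x": 0.0153,"y": 0.0317,"rz": 7},
  {"x": 0.0153,"y": 0.0317,"rz": 7},
  {"x": 0.0153,"y": 0.0317,"rz": 7},
  {"x": 0.0153,"y": 0.0317,"rz": 7},
])

```text
invalid input at $.targets[0]: expected keys x, y, z, rx, ry, rz
```

>>> carry_out([
  {"x": 0.0153,"y": 0.0317,"rz": 7},
  {"x": 0.0153,"y": 0.0317,"rz": 7},
  {"x": 0.0153,"y": 0.0317,"rz": 7},
  {},
  {},
])

```text
invalid input at $.targets[0]: expected keys x, y, z, rx, ry, rz
```

>>> carry_out([
  {"x": 0.0153,"y": 0.0317,"z": 0,"rx": 0,"ry": 0,"rz": 7},
  {"x": 0.0153,"y": 0.0317,"z": 0,"rx": 0,"ry": 0,"rz": 7},
  {"x": 0.0153,"y": 0.0317,"z": 0,"rx": 0,"ry": 0,"rz": 7},
  {"x": 0.0153,"y": 0.0317,"z": 0,"rx": 0,"ry": 0,"rz": 7},
  {"x": 0.0153,"y": 0.0317,"z": 0,"rx": 0,"ry": 0,"rz": 7},
], fingers=-1, newtons=30)

```text
time_s: 1.92
ee_pos: [0.308, -0.4207, 0.2314]
orientation: [0.879, 0.477, 0.0, 0.0]
wrist_force: [0.2, -0.2, 0.9]
width: 0.0258
grip_force: 0.0
```

>>> carry_out([
  {"x": 0.0153,"y": 0.0317,"z": 0,"rx": 0,"ry": 0,"rz": 7},
  {"x": 0.0153,"y": 0.0317,"z": 0,"rx": 0,"ry": 0,"rz": 7},
  {"x": 0.0153,"y": 0.0317,"z": 0,"rx": 0,"ry": 0,"rz": 7},
  {"x": 0.0153,"y": 0.0317,"z": 0,"rx": 0,"ry": 0,"rz": 7},
  {"x": 0.0153,"y": 0.0317,"z": 0,"rx": 0,"ry": 0,"rz": 7},
])

```text
time_s: 2.33
ee_pos: [0.3846, -0.2622, 0.2316]
orientation: [0.694, 0.72, 0.0, 0.0]
wrist_force: [1.3, -0.6, 0.1]
width: 0.0002
grip_force: 0.0
```

>>> carry_out([
  {"x": 0.0153,"y": 0.0317,"z": 0,"rx": 0,"ry": 0,"rz": 7},
  {"x": 0.0153,"y": 0.0317,"z": 0,"rx": 0,"ry": 0,"rz": 7},
  {"x": 0.0153,"y": 0.0317,"z": 0,"rx": 0,"ry": 0,"rz": 7},
  {"x": 0.0153,"y": 0.0317,"z": 0,"rx": 0,"ry": 0,"rz": 7},
  {"x": 0.0153,"y": 0.0317,"z": 0,"rx": 0,"ry": 0,"rz": 7},
])

```text
time_s: 2.75
ee_pos: [0.4612, -0.1035, 0.2316]
orientation: [0.446, 0.895, 0.0, 0.0]
wrist_force: [0.4, -0.7, -0.1]
width: 0.0
grip_force: 0.0
```

>>> carry_out([
  {"x": 0.0153,"y": 0.0317,"z": 0,"rx": 0,"ry": 0,"rz": 7},
  {"x": 0.0153,"y": 0.0317,"z": 0,"rx": 0,"ry": 0,"rz": 7},
  {"x": 0.0153,"y": 0.0317,"z": 0,"rx": 0,"ry": 0,"rz": 7},
  {"x": 0,"y": 0,"z": 0,"rx": 0,"ry": 0,"rz": 0},
])

```text
time_s: 3.08
ee_pos: [0.5091, -0.0057, 0.2318]
orientation: [0.273, 0.962, 0.001, 0.001]
wrist_force: [0.6, 0.7, -0.3]
width: -0.0002
grip_force: 0.0
```

>>> carry_out([
  {"x": 0,"y": -0.004,"z": -0.025,"rx": 0,"ry": 0,"rz": 0},
  {"x": 0,"y": 0,"z": -0.025,"rx": 0,"ry": 0,"rz": 0},
  {"x": 0,"y": 0,"z": -0.015,"rx": 0,"ry": 0,"rz": 0},
  {"x": 0,"y": 0,"z": -0.008,"rx": 0,"ry": 0,"rz": 0},
  {"x": 0,"y": 0,"z": -0.005,"rx": 0,"ry": 0,"rz": 0},
])

```text
time_s: 3.5
ee_pos: [0.506, -0.0143, 0.1524]
orientation: [0.278, 0.96, -0.0, -0.001]
wrist_force: [-0.4, 0.8, 0.4]
width: -0.0
grip_force: 0.0
```

>>> carry_out([
  {"x": -0.001,"y": 0,"z": -0.004,"rx": 0,"ry": 0,"rz": 0},
  {"x": -0.002,"y": 0,"z": -0.004,"rx": 0,"ry": 0,"rz": 0},
  {"x": -0.002,"y": 0,"z": -0.004,"rx": 0,"ry": 0,"rz": 0},
  {"x": -0.001,"y": 0,"z": -0.004,"rx": 0,"ry": 0,"rz": 0},
  {"x": -0.001,"y": 0,"z": -0.004,"rx": 0,"ry": 0,"rz": 0},
])

```text
time_s: 3.92
ee_pos: [0.4996, -0.0142, 0.1335]
orientation: [0.278, 0.961, 0.0, 0.0]
wrist_force: [0.0, -1.0, 1.4]
width: 0.0002
grip_force: 0.3
```

>>> carry_out([
  {"x": -0.001,"y": 0,"z": -0.004,"rx": 0,"ry": 0,"rz": 0},
  {"x": -0.001,"y": 0,"z": -0.004,"rx": 0,"ry": 0,"rz": 0},
  {"x": -0.001,"y": 0,"z": -0.004,"rx": 0,"ry": 0,"rz": 0},
  {"x": 0,"y": 0,"z": -0.004,"rx": 0,"ry": 0,"rz": 0},
  {"x": 0,"y": 0,"z": -0.003,"rx": 0,"ry": 0,"rz": 0},
])

```text
time_s: 4.33
ee_pos: [0.4963, -0.014, 0.1138]
orientation: [0.278, 0.961, -0.0, -0.0]
wrist_force: [-1.1, 0.4, 0.1]
width: -0.0006
grip_force: 0.3
```

```bash
python3 - <<'E'
from h import *
o=env.observe(); print(o["ee_pos"],o["wrist_force"])
for cam in("scene","top"):
    c=cover(cam); print(cam,c["conf"],c["inl"],c["n"].round(3),c["th"].round(3))
E
```

```text
[ 0.49631996 -0.01402712  0.11379704] [-1.13961381  0.37110713  0.12781874]
scene 0.94 0.9593730006397952 [0.196 0.053 0.979] 0.205
top 0.76 0.8845407503234153 [0.193 0.051 0.98 ] 0.201
```

>>> carry_out([
  {"x": 0,"y": 0,"z": 0.01,"rx": 0,"ry": 0,"rz": 0},
  {"x": 0,"y": 0.01,"z": 0.03,"rx": 0,"ry": 0,"rz": 0},
  {"x": 0,"y": 0.02,"z": 0.035,"rx": 0,"ry": 0,"rz": 0},
  {"x": 0,"y": 0.02,"z": 0.035,"rx": 0,"ry": 0,"rz": 0},
  {"x": 0,"y": 0,"z": 0,"rx": 0,"ry": 0,"rz": 0},
], fingers=0)

```text
time_s: 4.95
ee_pos: [0.5005, 0.0383, 0.2316]
orientation: [0.277, 0.961, 0.002, 0.005]
wrist_force: [2.0, 0.3, 0.5]
width: 0.0424
grip_force: 0.0
```

```bash
python3 - <<'E'
from h import *
print(env.observe()["ee_pos"],env.observe()["width"])
c=cover("scene"); print(c["th"],c["n"])
P,D=env.read_camera("wrist"); cv2.imwrite("pics/w1.png",P[:,:,::-1])
for q in("wing","cover_edge"):
    for o in env.tip_of("wrist",q)[:2]: print(q,o["conf"],o["at"],dep(D,o["at"]) and world("wrist",o["at"],dep(D,o["at"])))
h=cv2.cvtColor(P,cv2.COLOR_RGB2HSV); red=(((h[...,0]<8)|(h[...,0]>172))&(h[...,1]>120)&(h[...,2]>90))
n,l,st,ce=cv2.connectedComponentsWithStats(red.astype(np.uint8))
for i in range(1,n):
    if st[i,4]>25:
        p,_=cloud("wrist",D,l==i); o=np.median(p,0); v=np.linalg.svd(p-p.mean(0),full_matrices=False)[2][0]
        print(st[i,4],ce[i].round(),o.round(4),"dir",v.round(3),"ang",np.arctan2(-v[0],v[1]) .round(3), "len",np.ptp((p-o)@v).round(3))
E
```

```text
[0.50054948 0.03833424 0.23158665] 0.042358940614634306
0.2012274470158473 [0.19279932 0.05270011 0.97982198]
wing 0.84 [255.7, 195.4] [0.49427095 0.03710927 0.13440182]
cover_edge 0.94 [219.5, 159.5] [0.45671845 0.02452577 0.11255729]
cover_edge 0.71 [415.5, 122.4] [0.55054133 0.21591701 0.00971081]
69 [277. 162.] [0.4854 0.0637 0.1071] dir [ 0.238 -0.971 -0.004] ang -2.901 len 0.017
184 [257. 199.] [0.4975 0.0362 0.1331] dir [ 0.865 -0.477 -0.156] ang -2.075 len 0.031
58 [229. 212.] [0.5014 0.0035 0.1069] dir [ 0.276 -0.961 -0.022] ang -2.862 len 0.016
```

View pics/w1.png

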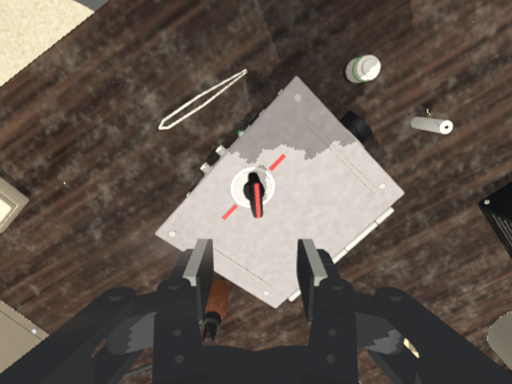

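The wrist view shows the wing at (255,195) and the red marks at (277,162) and (229,212). From these the fastener angle is about 0.81 rad, and the cover stayed at 0.20. Now I'll work out the grasp pose.

```bash
python3 - <<'E'
from h import *
o=env.observe(); R0=Ro.from_quat(o["orientation"]); n=np.array([.192,.0515,.98]); n/=np.linalg.norm(n)
yh=np.array([-.257,.966,0]); b=np.array([.495,.035,.1075])
v=Ro.from_rotvec(.81*n).apply(yh); ty=np.cross(n,v)
if ty@R0.apply([0,1,0])<0: ty=-ty
R=Ro.from_matrix(np.c_[np.cross(ty,-n),ty,-n])
print("rotvec",np.degrees((R*R0.inv()).as_rotvec()).round(2),"d above",(b+.05*n-o["ee_pos"]).round(4),"then to 12.5mm",(-.0375*n).round(4),o["joint_pos"].round(2))
E
```

```text
rotvec [-2.6  11.05  3.61] d above [ 0.009   0.0021 -0.0669] then to 12.5mm [-0.0072 -0.0019 -0.0368] [ 0.05  0.25  1.91 -0.    0.98 -0.96]
```

>>> carry_out([
  {"x": 0.004,"y": 0.001,"z": -0.01,"rx": -1.3,"ry": 5.5,"rz": 1.8},
  {"x": 0.005,"y": 0.001,"z": -0.01,"rx": -1.3,"ry": 5.5,"rz": 1.8},
  {"x": 0,"y": 0,"z": -0.025,"rx": 0,"ry": 0,"rz": 0},
  {"x": 0,"y": 0,"z": -0.022,"rx": 0,"ry": 0,"rz": 0},
  {"x": 0,"y": 0,"z": 0,"rx": 0,"ry": 0,"rz": 0},
])

```text
time_s: 5.62
ee_pos: [0.5021, 0.0372, 0.1523]
orientation: [0.247, 0.964, -0.05, -0.09]
wrist_force: [-1.7, -1.2, -1.0]
width: 0.0426
grip_force: 0.0
```

```bash
python3 - <<'E'
from h import *
o=env.observe(); print(o["ee_pos"],o["wrist_force"])
R=Ro.from_quat(o["orientation"]); print("z",R.apply([0,0,1]).round(3),"y",R.apply([0,1,0]).round(3))
P,D=env.read_camera("wrist"); cv2.imwrite("pics/w2.png",P[:,:,::-1])
h=cv2.cvtColor(P,cv2.COLOR_RGB2HSV); red=(((h[...,0]<8)|(h[...,0]>172))&(h[...,1]>120)&(h[...,2]>90))
n,l,st,ce=cv2.connectedComponentsWithStats(red.astype(np.uint8))
for i in range(1,n):
    if st[i,4]>25:
        p,_=cloud("wrist",D,l==i); a=np.median(p,0); 
        if len(p)<5: print(ce[i]);continue
        v=np.linalg.svd(p-p.mean(0),full_matrices=False)[2][0]
        print(st[i,4],ce[i].round(),p.mean(0).round(4),"dir",v.round(3),"in tool",R.inv().apply(p.mean(0)-o["ee_pos"]).round(4),R.inv().apply(v).round(3))
E
```

```text
[0.50212853 0.03717884 0.15229851] [-1.66791653 -1.16569197 -0.97070366]
z [-0.199 -0.052 -0.979] y [ 0.466  0.873 -0.141]
153 [293. 192.] [0.4892 0.0651 0.1121] dir [ 0.261 -0.965  0.014] in tool [0.0187 0.024  0.0405] [-0.69  -0.723 -0.015]
291 [258. 242.] [0.5027 0.0363 0.1382] dir [ 0.868 -0.475 -0.147] in tool [-0.003   0.0015  0.0138] [-1.     0.011 -0.005]
110 [224. 253.] [0.5053 0.0053 0.1122] dir [ 0.263 -0.965 -0.011] in tool [-0.0242 -0.0208  0.0403] [-0.695 -0.719  0.008]
```

View pics/w2.png

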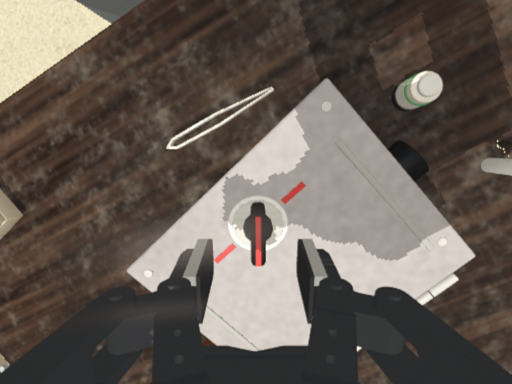

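The wing is aligned with the pads and 1.5 mm off centre, with its top 14 mm ahead of the TCP. I'll descend 28 mm along the tool axis and grip.

>>> carry_out([
  {"x": -0.0005,"y": -0.0004,"z": -0.0095,"rx": 0,"ry": 0,"rz": 0},
  {"x": -0.0009,"y": -0.0006,"z": -0.0095,"rx": 0,"ry": 0,"rz": 0},
  {"x": -0.0009,"y": -0.0006,"z": -0.009,"rx": 0,"ry": 0,"rz": 0},
  {"x": 0,"y": 0,"z": 0,"rx": 0,"ry": 0,"rz": 0},
])

```text
time_s: 6.0
ee_pos: [0.5021, 0.036, 0.1281]
orientation: [0.247, 0.964, -0.049, -0.087]
wrist_force: [-0.6, -0.9, 0.0]
width: 0.0426
grip_force: 0.0
```

>>> carry_out([
  {"x": 0,"y": 0,"z": 0,"rx": 0,"ry": 0,"rz": 0},
  {"x": 0,"y": 0,"z": 0,"rx": 0,"ry": 0,"rz": 0},
  {"x": 0,"y": 0,"z": 0,"rx": 0,"ry": 0,"rz": 0},
  {"x": 0,"y": 0,"z": 0,"rx": 0,"ry": 0,"rz": 0},
  {"x": 0,"y": 0,"z": 0,"rx": 0,"ry": 0,"rz": 0},
], fingers=-1, newtons=25)

```text
time_s: 6.42
ee_pos: [0.503, 0.0355, 0.1299]
orientation: [0.246, 0.964, -0.049, -0.086]
wrist_force: [-0.8, -4.4, 1.7]
width: 0.0075
grip_force: 28.8
```

```bash
python3 - <<'E'
from h import *
o=env.observe(); print(o)
c=cover("scene"); print(c["th"],c["n"])
print("row axis for -1 deg:",(-Ro.from_quat(o["orientation"]).apply([0,0,-1])*6.6).round(3))
E
```

```text
{'time_s': 6.4167, 'joint_pos': array([ 0.0702645 ,  0.47977699,  1.84000706, -0.04627368,  1.01635769,
       -0.97240701]), 'joint_vel': array([-0.00167737, -0.0007489 ,  0.00079959, -0.00024814,  0.00015065,
       -0.00078938]), 'tau': array([  2.43016317, -51.32060051, -21.77708566,   1.1240302 ,
         0.15521478,   0.06599607]), 'ee_pos': array([0.50302448, 0.03546557, 0.12987717]), 'orientation': array([ 0.2461549 ,  0.96417943, -0.04923499, -0.08568377]), 'wrist_force': array([-0.77085895, -4.37006766,  1.7252571 ]), 'torque': array([-0.77726984,  0.20705919,  0.21394242]), 'grip_force': 28.760291934013367, 'width': 0.007503207763172974}
0.19855251069655108 [0.1906112  0.05074569 0.98035312]
row axis for -1 deg: [-1.25  -0.348 -6.471]
```

>>> carry_out([
  {"x": 0,"y": 0,"z": 0,"rx": -0.75,"ry": -0.2,"rz": -3.9},
  {"x": 0,"y": 0,"z": 0,"rx": -0.95,"ry": -0.26,"rz": -4.9},
  {"x": 0,"y": 0,"z": 0,"rx": -0.95,"ry": -0.26,"rz": -4.9},
  {"x": 0,"y": 0,"z": 0,"rx": -0.95,"ry": -0.26,"rz": -4.9},
  {"x": 0,"y": 0,"z": 0,"rx": -0.95,"ry": -0.26,"rz": -4.9},
])

```text
time_s: 6.93
ee_pos: [0.5023, 0.0347, 0.1299]
orientation: [0.443, 0.891, -0.067, -0.074]
wrist_force: [-3.9, -9.6, 3.9]
width: 0.0078
grip_force: 28.9
```

>>> carry_out([
  {"x": 0,"y": 0,"z": 0,"rx": -0.95,"ry": -0.26,"rz": -4.9},
  {"x": 0,"y": 0,"z": 0,"rx": -0.95,"ry": -0.26,"rz": -4.9},
  {"x": 0,"y": 0,"z": 0,"rx": -0.95,"ry": -0.26,"rz": -4.9},
  {"x": 0,"y": 0,"z": 0,"rx": -0.95,"ry": -0.26,"rz": -4.9},
  {"x": 0,"y": 0,"z": 0,"rx": -0.4,"ry": -0.1,"rz": -2.1},
])

```text
time_s: 7.35
ee_pos: [0.5013, 0.0342, 0.1298]
orientation: [0.605, 0.789, -0.081, -0.06]
wrist_force: [-5.7, -11.3, 5.0]
width: 0.008
grip_force: 29.0
```

>>> carry_out([
  {"x": 0,"y": 0,"z": 0,"rx": 0,"ry": 0,"rz": 0},
])

```text
time_s: 7.43
ee_pos: [0.5013, 0.0342, 0.1298]
orientation: [0.605, 0.79, -0.081, -0.06]
wrist_force: [-5.7, -11.5, 5.3]
width: 0.0074
grip_force: 29.0
```

```bash
python3 - <<'E'
from h import *
o=env.observe(); print(o["ee_pos"],o["wrist_force"],o["torque"],o["width"])
R=Ro.from_quat(o["orientation"]); print("z",R.apply([0,0,1]).round(3),"y",R.apply([0,1,0]).round(3))
c=cover("scene"); print(c["th"],c["n"])
P,D=env.read_camera("wrist"); cv2.imwrite("pics/w3.png",P[:,:,::-1])
h=cv2.cvtColor(P,cv2.COLOR_RGB2HSV); red=(((h[...,0]<8)|(h[...,0]>172))&(h[...,1]>120)&(h[...,2]>90))
n,l,st,ce=cv2.connectedComponentsWithStats(red.astype(np.uint8))
for i in range(1,n):
    if st[i,4]>25:
        p,_=cloud("wrist",D,l==i)
        if len(p)<5: print(ce[i]);continue
        v=np.linalg.svd(p-p.mean(0),full_matrices=False)[2][0]
        print(st[i,4],ce[i].round(),p.mean(0).round(4),"in tool",R.inv().apply(p.mean(0)-o["ee_pos"]).round(4),R.inv().apply(v).round(3))
E
```

```text
[0.5012864  0.03419232 0.12979111] [ -5.72738418 -11.49102335   5.32122527] [-1.90613529  1.06215316  0.31401355] 0.007428388750366751
z [-0.193 -0.056 -0.98 ] y [ 0.946  0.256 -0.201]
0.19566889814720112 [0.18762035 0.0509784  0.98091784]
198 [254. 178.] [0.488  0.0652 0.1094] in tool [ 0.0334 -0.0005  0.0208] [-1.     0.027 -0.005]
454 [254. 256.] [0.5018 0.0321 0.1324] in tool [-0.0021 -0.0005 -0.0026] [ 0.885 -0.006 -0.466]
```

View pics/w3.png

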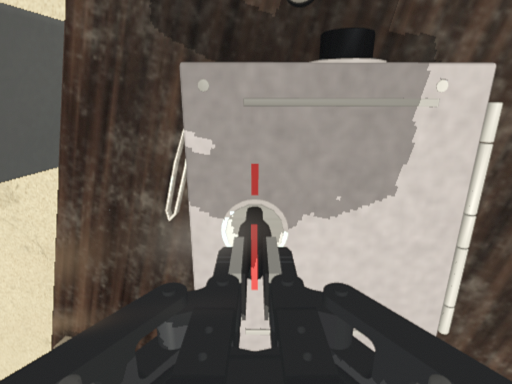

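>>> carry_out([
  {"x": -0.001,"y": -0.002,"z": 0.001,"rx": 0,"ry": 0,"rz": 0},
  {"x": 0,"y": 0,"z": 0,"rx": 0,"ry": 0,"rz": 0},
  {"x": 0,"y": 0,"z": 0,"rx": 0,"ry": 0,"rz": 0},
])

```text
time_s: 7.83
ee_pos: [0.5016, 0.034, 0.1307]
orientation: [0.604, 0.791, -0.079, -0.06]
wrist_force: [-4.4, -2.8, 3.7]
width: 0.0075
grip_force: 28.9
```

>>> carry_out([
  {"x": -0.001,"y": -0.0005,"z": 0.001,"rx": 0,"ry": 0,"rz": 0},
  {"x": 0,"y": 0,"z": 0,"rx": 0,"ry": 0,"rz": 0},
])

```text
time_s: 8.0
ee_pos: [0.5018, 0.034, 0.1316]
orientation: [0.604, 0.791, -0.078, -0.059]
wrist_force: [-0.8, -0.6, 0.8]
width: 0.0073
grip_force: 28.7
```

>>> carry_out([
  {"x": 0,"y": 0,"z": 0,"rx": 0,"ry": 0,"rz": 0},
  {"x": 0,"y": 0,"z": 0,"rx": 0,"ry": 0,"rz": 0},
  {"x": 0,"y": 0,"z": 0,"rx": 0,"ry": 0,"rz": 0},
  {"x": 0,"y": 0,"z": 0,"rx": 0,"ry": 0,"rz": 0},
], fingers=-0.1)

```text
time_s: 8.33
ee_pos: [0.5015, 0.034, 0.1313]
orientation: [0.604, 0.791, -0.078, -0.06]
wrist_force: [-0.0, -0.4, 0.1]
width: 0.0384
grip_force: 0.0
```

>>> carry_out([
  {"x": 0.004,"y": 0.001,"z": 0.02,"rx": 0,"ry": 0,"rz": 0},
  {"x": 0.006,"y": 0.002,"z": 0.03,"rx": 0,"ry": 0,"rz": 0},
  {"x": 0,"y": 0,"z": 0.02,"rx": 0,"ry": 0,"rz": 0},
  {"x": 0,"y": 0,"z": 0,"rx": 0,"ry": 0,"rz": 0},
])

```text
time_s: 8.67
ee_pos: [0.5141, 0.0372, 0.2051]
orientation: [0.604, 0.791, -0.076, -0.057]
wrist_force: [0.1, 0.4, 0.8]
width: 0.0383
grip_force: 0.0
```

```bash
cat > look.py <<'E'
from h import *
o=env.observe(); print(o["ee_pos"].round(4),o["wrist_force"],o["width"])
R=Ro.from_quat(o["orientation"]); print("z",R.apply([0,0,1]).round(3),"y",R.apply([0,1,0]).round(3))
for k in("scene","top"):
    c=cover(k); print(k,c["th"].round(4),c["n"].round(3))
P,D=env.read_camera("wrist")
h=cv2.cvtColor(P,cv2.COLOR_RGB2HSV); red=(((h[...,0]<8)|(h[...,0]>172))&(h[...,1]>120)&(h[...,2]>90))
n,l,st,ce=cv2.connectedComponentsWithStats(red.astype(np.uint8))
for i in range(1,n):
    if st[i,4]>25:
        p,_=cloud("wrist",D,l==i)
        if len(p)<5: print(ce[i]);continue
        v=np.linalg.svd(p-p.mean(0),full_matrices=False)[2][0]
        print(st[i,4],ce[i].round(),p.mean(0).round(4),"dir",v.round(3),"yaw",np.arctan(-v[0]/v[1]).round(3))
E
python3 look.py
```

```text
[0.5141 0.0372 0.2051] [0.14377582 0.35945877 0.78704906] 0.03829715932292925
z [-0.182 -0.051 -0.982] y [ 0.948  0.258 -0.189]
scene 0.2099 [0.201 0.055 0.978]
top 0.205 [0.196 0.056 0.979]
100 [260. 155.] [0.4881 0.0656 0.111 ] dir [ 0.298 -0.955  0.001] yaw 0.302
271 [261. 209.] [0.5022 0.0316 0.1326] dir [-0.118  0.858  0.5  ] yaw 0.136
```

```bash
python3 - <<'E'
from h import *
P,D=env.read_camera("wrist"); cv2.imwrite("pics/w4.png",cv2.resize(P[120:280,180:340,::-1],(640,640//1))[:600])
E
```

```text
(no output)
```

View pics/w4.png

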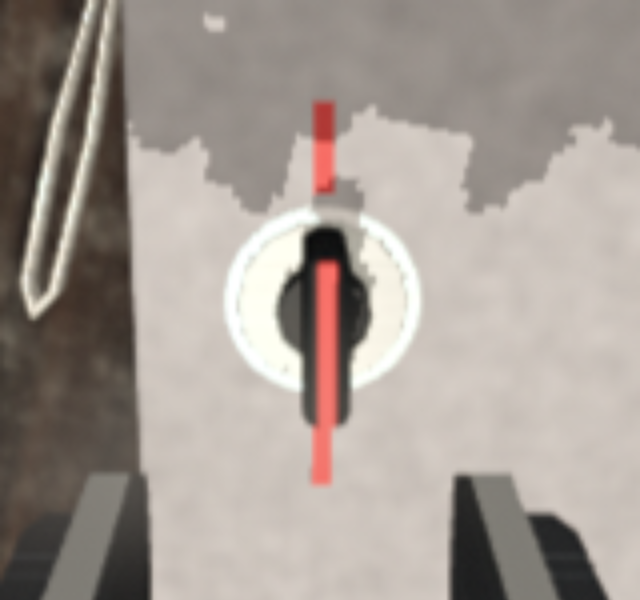

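The close view shows the wing's red line, (327,262) to (325,420), collinear with both marks. I'll close the fingers, go upright, and press beside the fastener.

>>> carry_out([
  {"x": -0.003,"y": -0.018,"z": 0,"rx": 1.45,"ry": -5.2,"rz": 0},
  {"x": -0.003,"y": -0.018,"z": 0,"rx": 1.45,"ry": -5.2,"rz": 0},
  {"x": -0.005,"y": -0.019,"z": -0.02,"rx": 0,"ry": 0,"rz": 0},
  {"x": 0,"y": 0,"z": -0.025,"rx": 0,"ry": 0,"rz": 0},
  {"x": 0,"y": 0,"z": -0.02,"rx": 0,"ry": 0,"rz": 0},
], fingers=-1)

```text
time_s: 9.38
ee_pos: [0.499, -0.0192, 0.135]
orientation: [0.608, 0.794, -0.003, -0.003]
wrist_force: [-0.5, -0.0, 0.5]
width: -0.0
grip_force: 0.0
```

>>> carry_out([
  {"x": 0,"y": 0,"z": -0.014,"rx": 0,"ry": 0,"rz": 0},
  {"x": 0,"y": 0,"z": -0.004,"rx": 0,"ry": 0,"rz": 0},
  {"x": 0,"y": 0,"z": -0.004,"rx": 0,"ry": 0,"rz": 0},
  {"x": 0,"y": 0,"z": -0.003,"rx": 0,"ry": 0,"rz": 0},
  {"x": 0,"y": 0,"z": -0.003,"rx": 0,"ry": 0,"rz": 0},
])

```text
time_s: 9.8
ee_pos: [0.5007, -0.0181, 0.1086]
orientation: [0.607, 0.795, -0.003, -0.003]
wrist_force: [-0.1, -0.1, 1.0]
width: -0.0002
grip_force: 0.3
```

>>> carry_out([
  {"x": 0,"y": 0,"z": -0.0025,"rx": 0,"ry": 0,"rz": 0},
  {"x": 0,"y": 0,"z": -0.0025,"rx": 0,"ry": 0,"rz": 0},
  {"x": 0,"y": 0,"z": -0.0025,"rx": 0,"ry": 0,"rz": 0},
  {"x": 0,"y": 0,"z": -0.0025,"rx": 0,"ry": 0,"rz": 0},
  {"x": 0,"y": 0,"z": 0,"rx": 0,"ry": 0,"rz": 0},
])

```text
time_s: 10.22
ee_pos: [0.5002, -0.0181, 0.0981]
orientation: [0.607, 0.795, -0.003, -0.003]
wrist_force: [0.2, 0.7, -0.9]
width: 0.0005
grip_force: 0.0
```

```bash
python3 - <<'E'
from h import *
for k in("scene","top"):
    c=cover(k); print(k,c["th"].round(4),c["n"].round(3))
o=env.observe();print(o["ee_pos"],o["wrist_force"])
E
```

```text
scene 0.101 [0.097 0.027 0.995]
top 0.1043 [0.1   0.027 0.995]
[ 0.50035458 -0.01816333  0.09840593] [ 0.31173763 -0.04076051 -0.63734151]
```

Angle is 0.10. I'll go on slowly past the slot and watch the force.

>>> carry_out([
  {"x": 0,"y": 0,"z": -0.0015,"rx": 0,"ry": 0,"rz": 0},
  {"x": 0,"y": 0,"z": -0.0015,"rx": 0,"ry": 0,"rz": 0},
  {"x": 0,"y": 0,"z": -0.0015,"rx": 0,"ry": 0,"rz": 0},
  {"x": 0,"y": 0,"z": -0.0015,"rx": 0,"ry": 0,"rz": 0},
])

```text
time_s: 10.75
ee_pos: [0.5002, -0.0182, 0.0922]
orientation: [0.607, 0.795, -0.003, -0.003]
wrist_force: [-0.2, 0.3, 0.7]
width: 0.0002
grip_force: 0.3
```

```bash
python3 - <<'E'
from h import *
for k in("scene","top"):
    c=cover(k); print(k,c["th"].round(4),c["n"].round(3))
o=env.observe();print(o["ee_pos"],o["wrist_force"])
E
```

```text
scene 0.0592 [0.057 0.016 0.998]
top 0.0576 [0.055 0.016 0.998]
[ 0.50023952 -0.01813077  0.09221894] [-0.26410313  0.12175642  0.47000978]
```

The pin went through the slot without resistance. Next the foam.

>>> carry_out([
  {"x": 0,"y": 0,"z": -0.0015,"rx": 0,"ry": 0,"rz": 0},
  {"x": 0,"y": 0,"z": -0.0015,"rx": 0,"ry": 0,"rz": 0},
  {"x": 0,"y": 0,"z": -0.0015,"rx": 0,"ry": 0,"rz": 0},
  {"x": 0,"y": 0,"z": -0.0015,"rx": 0,"ry": 0,"rz": 0},
  {"x": 0,"y": 0,"z": 0,"rx": 0,"ry": 0,"rz": 0},
])

```text
time_s: 11.37
ee_pos: [0.5002, -0.0182, 0.0861]
orientation: [0.607, 0.795, -0.003, -0.003]
wrist_force: [-0.2, -1.7, 2.4]
width: 0.0002
grip_force: 1.1
```

>>> carry_out([
  {"x": 0,"y": 0,"z": -0.001,"rx": 0,"ry": 0,"rz": 0},
  {"x": 0,"y": 0,"z": -0.001,"rx": 0,"ry": 0,"rz": 0},
  {"x": 0,"y": 0,"z": 0,"rx": 0,"ry": 0,"rz": 0},
])

```text
time_s: 11.62
ee_pos: [0.5002, -0.0182, 0.0843]
orientation: [0.607, 0.795, -0.003, -0.003]
wrist_force: [-0.6, -1.4, 3.5]
width: -0.0001
grip_force: 1.9
```

>>> carry_out([
  {"x": 0,"y": 0,"z": -0.0005,"rx": 0,"ry": 0,"rz": 0},
  {"x": 0,"y": 0,"z": -0.0005,"rx": 0,"ry": 0,"rz": 0},
  {"x": 0,"y": 0,"z": 0,"rx": 0,"ry": 0,"rz": 0},
])

```text
time_s: 11.87
ee_pos: [0.5003, -0.0182, 0.084]
orientation: [0.607, 0.795, -0.003, -0.003]
wrist_force: [-4.7, -0.1, 12.6]
width: -0.0002
grip_force: 6.4
```

```bash
python3 - <<'E'
from h import *
for k in("scene","top"):
    c=cover(k); print(k,c["th"].round(4),c["n"].round(3))
o=env.observe();print(o["ee_pos"],o["wrist_force"])
E
```

```text
scene 0.0003 [0. 0. 1.]
top 0.001 [ 0.001 -0.     1.   ]
[ 0.50025765 -0.01819723  0.08400534] [-3.80611183 -0.50286999 12.79179421]
```

The cover is shut at 0.000–0.001 rad with a 12.6 N press. One last look before handing in.

```bash
python3 - <<'E'
from h import *
P,D=env.read_camera("wrist"); cv2.imwrite("pics/w5.png",P[:,:,::-1])
env.read_camera("top")
for q in("spare_objective","optical_post","dropper_bottle","tweezers"): print(q,[np.round(o["at"]) for o in env.tip_of("top",q)[:1]])
E
```

```text
spare_objective [array([215., 225.])]
optical_post [array([198., 186.])]
dropper_bottle []
tweezers [array([277., 253.])]
```

View pics/w5.png

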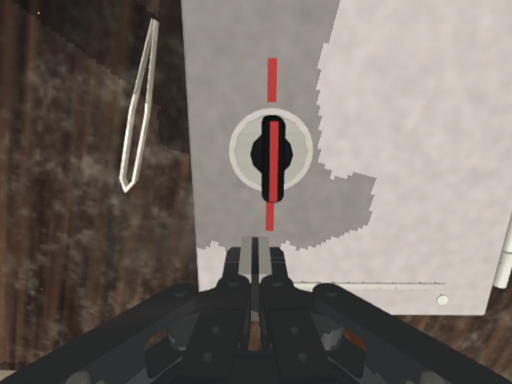

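The wing at (273,160) lines up with both red marks, and the tweezers, objective and post are where they were. The arm hides the bottle from the top camera, but nothing came near it.

```bash
python3 -c "
from rig import env
print(env.observe()['wrist_force'],env.sign_off())"
```

```text
the job is handed in; nothing more can be done
[-4.74400141 -1.04073927 11.6697819 ] None
```

The cover is shut flush (0.000–0.001 rad) and still held down with about 12 N, the fastener is lined up and unlocked, and the job is handed in; the tweezers, objective and post had not moved, while the bottle was hidden from the last check but nothing came near it.

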